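# Set a length stop to a gauge, taking up the play

### The arm

A 6-joint arm with a two-finger parallel gripper is mounted at the origin on the work surface. World frame = base frame: x ahead of the robot, y to its left, z up, the work surface at z = 0. Lengths are in m, angles in rad, forces in N, time in s.
With the tool pointing down it reaches from about 0.35 to 0.775 m from the base axis. Payload 7.3 kg.
Tool frame: the origin (TCP) lies midway between the tips of the shut fingers; the grasp point (between the pads) lies 19 mm behind it; z points along the fingers, y is the line along which they close (so a half turn about z gives the same grasp; the last joint's range is limited). The gripper opens to 92 mm and grips with 3 to 60 N. Pads are 19 mm wide; open, the fingers measure 130 mm over their backs; the gripper's body (75 mm by 190 mm) begins 47 mm behind the grasp point.
Start: joints at [-1.289, 0.342, 1.524, -0, 1.275, -0.146], TCP at [0.218, -0.478, 0.227] pointing down, gripper open.
Joint ranges: [-2.53, 2.53], [-0.77, 2.02], [0.04, 2.7], [-1, 4.14], [0.28, 2.66], [-3.11, 3.11]. Speed limits (rad/s): [2.57, 2.57, 3.14, 3.14, 3.14, 3.14].

### API

Orientations are given as [roll, pitch, yaw] about the fixed x, y, z axes, in that order (R = Rz(yaw) Ry(pitch) Rx(roll)).
In Python, from cell import monitor, vision, workorder gives the robot as it stands.
- The arm moves only by the tool move_arm, never from a script. Its argument "rows" is a list of rows, each a list of 5 numbers: the shift along the world's x, y, z in mm, then the turn about the world's z in rad, then the closure, from -1 (fully open) to 1 (shut). A call has 1 to 12 rows; each row shifts and turns the commanded pose from where the row before left it; what a row does not reach is not made up. A row lasts 1/10 s, in which the tool goes at most 50 mm and 8.59 degrees, less where a joint would pass 70% of its speed; a pose out of reach is approached as far as the arm can. A call is refused whole if a number of a shift passes 50 or a number of a turn 0.15, either way. A call with a gripper value outside its range is refused whole. The fingers move at their own pace and stop on an object; "newtons" is the grip in N (left out, the last holds). Time passes only in rows, so rows that do not move let the fingers close. It gives the time, the measured TCP pose, the force, the opening and the grip force at its end, in the units of the state.
- monitor.observe(): the state, without advancing time (a new reading comes with each control period).
- vision.read_camera(name): name is "side" or "top"; returns the picture (400x640x3 uint8, red, green, blue); there is no depth.
- vision.get_calibration(name): a dict with "K" (3x3 intrinsics, pixels), "T" (4x4, takes a point from camera to world coordinates). Camera axes: x right, y up, looking along -z (the intrinsics and any distortion apply to the point x, -y, -z); pixel columns grow to the right and rows downward; lengths in m; the calibration is good to about 2 mm. A picture is of the moment at which its call begins. get_calibration takes no time and is no camera call.
- workorder.hand_in(): hands the job in; it is judged then, once.
The state is a dict: "time": time; "qpos": joint angles; "qvel": joint speeds; "joint_efforts": joint torques, N m; "tool_pos": TCP position; "tool_rot": TCP orientation; "contact_force": force on the tool from outside, world axes, zero at the start; "torque": the same for the moment, N m; "opening": finger opening in m; "grip_force": force on a finger pad.
Only numpy, scipy, OpenCV 4.12 (cv2) and the standard library are available. Lean on these libraries where they do the work, as an engineer would, in place of code of your own. Each camera call takes 0.05 s, during which the arm holds its last target. There are 200 camera calls.

### The job

The red stop is too far along its track: draw it back by its black handle, let the blue gauge stand free on the track between the stop and the brass spring plunger, then bring the stop up until it nips the gauge against the plunger with about 6 N, never over 14 N. The handle has lost motion, so come to the final setting only by pushing towards the plunger (if too far, back off clear of the gauge and come up again) and leave the play taken up that way. Let go of everything and leave the other things on the bench where they are.

Things in the scene. Friction and masses are not known exactly. Their poses are not given: they have to be found in the camera images.
- jig: stop slide fixed to the bench: dark steel bed 110 x 335 mm, 12 mm thick. Origin on the bench top on the track's centre line; y runs along the track (from -155 to 180 mm) towards the green head with the brass plunger, z up. Two aluminium rails (inner gap 46 mm, outer width 62 mm, tops 20 mm above the bench) edge the track, whose floor is 12 mm above the bench
- head (a point): on the green head's face (70 mm wide, top 60 mm above the bench) at jig y = 132 mm, on the axis of the brass plunger (20 mm diameter, 34 mm above the bench; its steel sleeve 28 mm). Hidden setting: the plunger's free tip stands 14 to 42 mm out from this face (jig y 90 to 118), to be felt. Its spring gives 2 N per mm from zero, 12 mm of stroke, then solid
- nest (a point): point on the track floor (12 mm above the bench) at x = 0, y = 53 mm of the jig: the 60 mm gauge standing centred over it is always 7 mm or more clear of the plunger. Axes as the jig's
- stop: the red stop that slides along the track; origin on its steel front face (44 mm wide, 13 to 58 mm above the bench), mid-width, 12 mm above the bench; axes as the jig's. It slides from jig y = -40 mm (fully back) to 90 mm and starts at 60 to 78 mm, too far for the gauge to fit. Block 90 mm long behind the face. About 10 N keeps it moving, and it stays where it is left
- handle (a joint): lost motion (play) of the black handle on the stop, m: -0.004 to 0.004. It slides freely (under 1 N) between these ends before it drags the stop along; +0.004 is play taken up towards the plunger. It stays where it is left
- handle_grip (a point): centre of the black handle's upright plate on top of the stop: 50 mm across the track, 14 mm thick along it, from 67 to 113 mm above the bench (below it the handle's foot); the point is 93 mm above the bench and 45 mm behind the stop's front face at zero play. Can be pinched from above along the track or pushed on either flat side. Axes as the jig's
- gauge_center (a point): centre of the blue 3D-printed gauge block, loose, about 0.1 kg: 40 mm along its x, 60 mm along its y (the gauged length, to lie along the track, either way round), 45 mm high, on the bench at the start; slid along the track it drags under 1 N. Take it across its 40 mm width, in the upper half, since the track's rails rise 8 mm above the floor it will stand on
- gauge: the same blue gauge; origin at the centre of its underside
- short_gauge: a bare aluminium gauge block, 40 x 36 x 45 mm, not the one wanted; leave it alone
- screwdriver: a screwdriver lying down, bystander: leave alone
- wrench: a wrench lying down, bystander: leave alone
- mug: a white mug 80 mm wide and 90 mm high, bystander: leave alone
- can: a can 66 mm wide and 120 mm high, bystander: leave alone
There are look-alikes about, which are no part of the job. Of the things shaped like the gauge, the blue one is meant.

How it is judged:
On the way, in this order (a step that is already met when the one before it is completed fails the run):
1. the stop is drawn back, its face below jig y = 50 mm (y of stop in the frame of jig below 0.05 m), for 0.1 s.
2. the gauge stands in the track between stop and plunger, let go and not yet nipped (stop on gauge under 1 N) (x of gauge_center in the frame of jig between -0.007 and 0.007 m and y of gauge_center in the frame of jig between 0.025 and 0.105 m and z of gauge_center in the frame of jig between 0.031 and 0.038 m and angle between gauge_center's own z axis and vertical below 0.08 rad and angle between the y axis of gauge_center and the y axis of jig, either way round below 0.2 rad and contact force between the fingers and gauge below 0.2 N and contact force between stop and gauge below 1 N), for 0.2 s.
At the end, for the whole second after the job is handed in: the gauge stands upright on the track floor (centre within 7 mm of the centre line, jig y 25 to 105 mm, length along the track within 0.2 rad), at rest, pressed by the stop's face with 3 to 9 N, and the handle's play reads above +0.002 m (x of gauge_center in the frame of jig between -0.007 and 0.007 m and y of gauge_center in the frame of jig between 0.025 and 0.105 m and z of gauge_center in the frame of jig between 0.031 and 0.038 m and angle between gauge_center's own z axis and vertical below 0.08 rad and angle between the y axis of gauge_center and the y axis of jig, either way round below 0.2 rad and contact force between stop and gauge between 3 and 9 N and value of joint handle above 0.002 m and linear speed of gauge below 0.01 m/s); the robot touches nothing.
It fails at once if the stop presses on the gauge with more than 14 N (contact force between stop and gauge above 14 N).
It fails at once if a bystander is moved by more than 30 mm (distance of any of short_gauge, screwdriver, wrench, mug, can from where it was at the start of the episode above 0.03 m).
It also fails if it takes over 72 s, if anything falls off the work surface, if the arm or the gripper's body presses on something with over 40 N, if the wrist force passes 120 N, or if a joint passes its speed limit or range.

## Working session

There is one attempt and no reset: what is moved stays moved. The work goes in short steps, Python scripts to look and compute and a tool call to move; the robot and the scene stay as the last step left them, time stands still between calls to the robot, and variables do not carry over. Pictures are saved under pics/ and viewed, at most 10 in all, crops included, and the job is handed in when it is done.

Besides the shell and the picture viewer there is one more tool, called after "Call:" as a command line: name --pt "numbers of a row" for each row, then --argument value for the rest. move_arm: Moves the arm, as the interface text tells. Its arguments: {"type":"object","properties":{"rows":{"type":"array","items":{"type":"array","items":{"type":"number"}}},"newtons":{"type":"number"}},"required":["rows"]}

```bash
mkdir -p pics; cat > h.py <<'E'
import numpy as np, cv2
from cell import monitor, vision, workorder
def snap(n,f):
    im=vision.read_camera(n); cv2.imwrite('pics/'+f,im[:,:,::-1]); return im
def ray(n,px,z):
    c=vision.get_calibration(n);K=np.array(c['K']);T=np.array(c['T'])
    d=np.linalg.inv(K)@np.array([px[0],px[1],1.]);d=T[:3,:3]@np.array([d[0],-d[1],-d[2]])
    o=T[:3,3];return o+d*(z-o[2])/d[2]
def proj(n,p):
    c=vision.get_calibration(n);K=np.array(c['K']);T=np.array(c['T'])
    q=T[:3,:3].T@(np.array(p)-T[:3,3]);u=K@np.array([q[0],-q[1],-q[2]]);return u[:2]/u[2]
E
python3 - <<'E'
from h import *
a=snap('top','t0.png');b=snap('side','s0.png')
for n in('top','side'):print({k:np.round(v,3).tolist() if k in'KT' else v for k,v in vision.get_calibration(n).items()})
print(monitor.observe())
E
```

```text
{'K': [[391.46, 0.0, 311.635], [0.0, 391.46, 204.253], [0.0, 0.0, 1.0]], 'T': [[-0.029, 0.998, -0.056, 0.493], [-1.0, -0.028, 0.01, 0.019], [0.008, 0.057, 0.998, 1.099], [0.0, 0.0, 0.0, 1.0]]}
{'K': [[426.084, 0.0, 317.728], [0.0, 426.084, 197.156], [0.0, 0.0, 1.0]], 'T': [[-0.962, 0.189, -0.196, 0.332], [-0.271, -0.611, 0.743, 0.773], [0.02, 0.768, 0.64, 0.751], [0.0, 0.0, 0.0, 1.0]]}
{'time': 0.1, 'qpos': array([-1.28902915e+00,  3.42638112e-01,  1.52486378e+00, -4.08205511e-05,
        1.27538286e+00, -1.45964591e-01]), 'qvel': array([ 0.00046288, -0.00041476, -0.00297508,  0.00128466,  0.00099766,
        0.00118548]), 'joint_efforts': array([ 1.84961122e-03, -4.32004702e+01, -2.44695514e+01,  7.18646427e-02,
        5.26066753e-02, -7.28325790e-05]), 'tool_pos': array([ 0.21770638, -0.47736729,  0.22614235]), 'tool_rot': array([-3.14030862e+00, -1.49309738e-04,  4.27743583e-01]), 'contact_force': array([ 0.1954688 ,  0.59925685, -0.07412343]), 'torque': array([ 0.03261953, -0.05960793,  0.03969726]), 'grip_force': 0.0, 'opening': 0.09201760166588477}
```

View pics/t0.png

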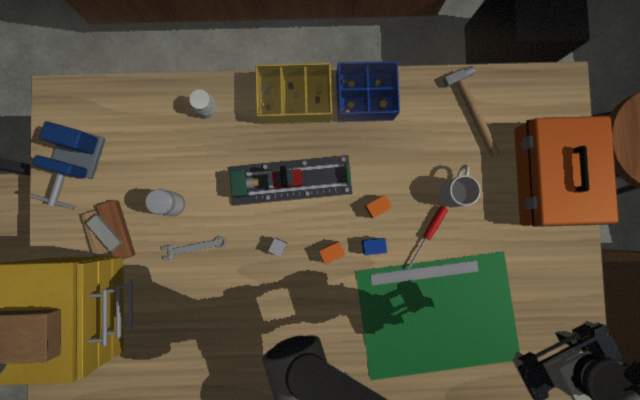

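View pics/s0.png

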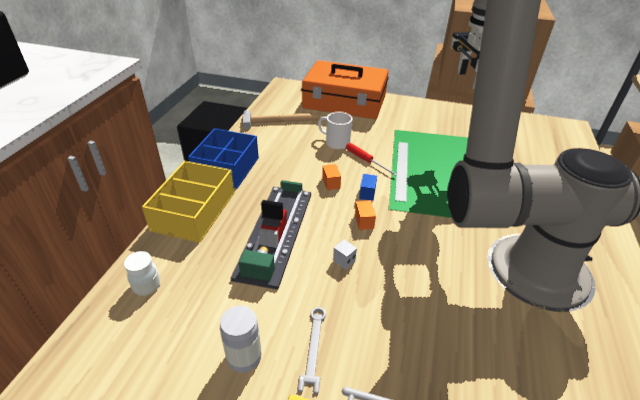

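Top view: the jig lies around (290,180), with its green head and brass plunger at the left (240-255,182), the red stop at (288,178) and the handle at (283,176). Gauge-shaped candidates are orange (378,206), orange (332,252), bare aluminium (277,246) and blue (374,246). Blue fits the description, so I'll confirm it in a crop.

```bash
python3 - <<'E'
from h import *
im=cv2.imread('pics/t0.png')
cv2.imwrite('pics/c0.png',cv2.resize(im[140:270,220:400],None,fx=4.4,fy=4.4,interpolation=cv2.INTER_CUBIC))
hsv=cv2.cvtColor(im,cv2.COLOR_BGR2HSV)
m=cv2.inRange(hsv,(105,120,50),(125,255,255));m[:225]=0;m[265:]=0;m[:,:350]=0;m[:,400:]=0
c=max(cv2.findContours(m,0,1)[0],key=cv2.contourArea);print(cv2.minAreaRect(c),c[:,0].tolist())
E
```

```text
((374.23760986328125, 245.8762664794922), (14.726551055908203, 22.388336181640625), 84.2894058227539) [[369, 239], [368, 240], [367, 240], [366, 240], [365, 240], [364, 240], [363, 241], [363, 242], [363, 243], [363, 244], [363, 245], [363, 246], [364, 247], [364, 248], [364, 249], [364, 250], [364, 251], [364, 252], [364, 253], [365, 254], [366, 254], [367, 254], [368, 253], [369, 253], [370, 253], [371, 253], [372, 253], [373, 253], [374, 253], [375, 253], [376, 253], [377, 253], [378, 252], [379, 252], [380, 252], [381, 252], [382, 252], [383, 252], [384, 252], [385, 252], [386, 251], [385, 250], [385, 249], [385, 248], [385, 247], [385, 246], [385, 245], [385, 244], [385, 243], [385, 242], [384, 241], [384, 240], [384, 239], [383, 239], [382, 239], [381, 239], [380, 239], [379, 239], [378, 239], [377, 239], [376, 239], [375, 239], [374, 239], [373, 239], [372, 239], [371, 239], [370, 239]]
```

View pics/c0.png

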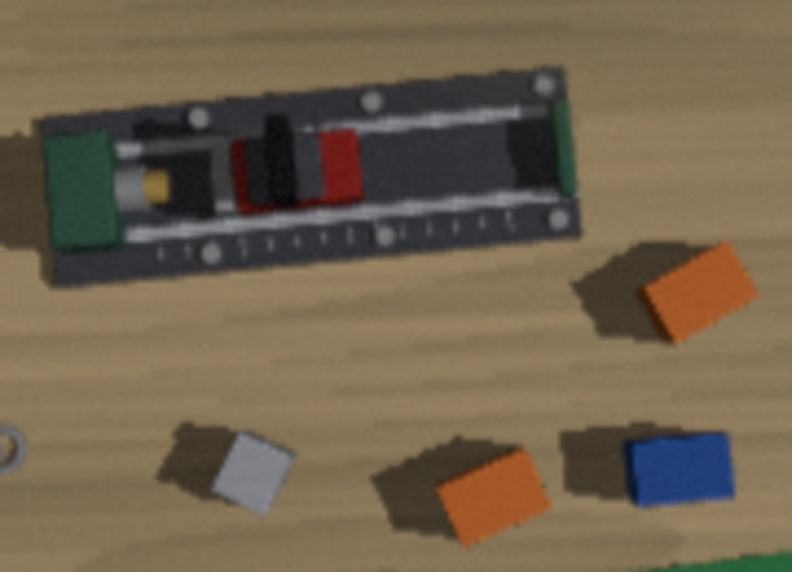

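The blue block at crop (680,468), full image (374.5,246), is confirmed as the gauge, with its long side roughly horizontal. The jig bed's corners are crisp, so I'll fit poses now.

```bash
cat > fit.py <<'E'
from h import *
from scipy.optimize import least_squares
def R(a): return np.array([[np.cos(a),-np.sin(a),0],[np.sin(a),np.cos(a),0],[0,0,1]])
def w(p,q): return R(p[2])@np.array(q)+np.array([p[0],p[1],0])
def blue(n,im,box,z0=0.,p0=None):
    hsv=cv2.cvtColor(im,cv2.COLOR_RGB2HSV);m=cv2.inRange(hsv,(105,110,40),(125,255,255))
    k=np.zeros_like(m);k[box[1]:box[3],box[0]:box[2]]=1;m*=k
    c=max(cv2.findContours(m,0,1)[0],key=cv2.contourArea)[:,0].astype(float)
    C=[(x,y,z) for x in(-.02,.02) for y in(-.03,.03) for z in(z0,z0+.045)]
    def f(p):
        h=cv2.convexHull(np.array([proj(n,w(p,q)) for q in C],np.float32))
        return [cv2.pointPolygonTest(h,tuple(x),True)-.5 for x in c]
    r=min((least_squares(f,[*(p0 if p0 is not None else ray(n,c.mean(0),.03)[:2]),a],diff_step=1e-3,x_scale=[.01,.01,.1]) for a in(-.4,0.05,.4)),key=lambda r:r.cost)
    return r.x,np.sqrt(2*r.cost/len(c))
E
python3 - <<'E'
from fit import *
t=cv2.imread('pics/t0.png')[:,:,::-1].copy();s=cv2.imread('pics/s0.png')[:,:,::-1].copy()
px=np.array([[42,118],[565,67],[580,238],[55,287]])/4.4+[220-.4,140-.4]
q=np.array([[.055,.18],[.055,-.155],[-.055,-.155],[-.055,.18]])
P=[ray('top',p,.012) for p in px]
r=least_squares(lambda p:np.concatenate([w(p,[*a,.012])[:2]-b[:2] for a,b in zip(q,P)]),[.5,.1,0])
j=r.x;print('jig',j,'res mm',np.round(r.fun*1e3,1))
print('gauge top',blue('top',t,(350,225,400,265)));print('gauge side',blue('side',s,(355,170,385,202)))
# stop front face top edge: crop (232,140)-(240,212) top z .058 ; handle top edges front (265..)
def J(p,z):
    a=ray('top',np.array(p)/4.4+[219.6,139.6],z);return R(-j[2])@(a-np.array([j[0],j[1],0]))
for p,z in(((236,175),.058),((360,167),.058),((265,118),.113),((291,118),.113),((270,190),.113)):print(p,np.round(J(p,z)*1e3,1))
for q in[(.055,.18,.012),(-.055,.18,.012),(.055,-.155,.012),(-.055,-.155,.012)]:print('side',proj('side',w(j,q)).round(1))
cv2.imwrite('pics/c1.png',cv2.resize(s[160:300,220:400,::-1],None,fx=4.2,fy=4.2,interpolation=cv2.INTER_CUBIC))
E
```

```text
jig [0.62526157 0.05383657 0.06663276] res mm [ 1.2  1.2 -0.   0.1 -0.3 -1.5 -0.9  0.2]
gauge top (array([ 0.434997  , -0.15792038,  0.04206368]), np.float64(0.66321136120788))
gauge side (array([ 0.43480177, -0.15845288,  0.08898241]), np.float64(0.5681559200361792))
(236, 175) [-0.  56.1 58. ]
(360, 167) [ -2.3 -19.3  58. ]
(265, 118) [ 24.2  32.2 113. ]
(291, 118) [ 22.8  17.3 113. ]
(270, 190) [-17.6  33.1 113. ]
side [229.7 277.5]
side [278.  286.4]
side [273.2 185.7]
side [311.7 191.4]
```

View pics/c1.png

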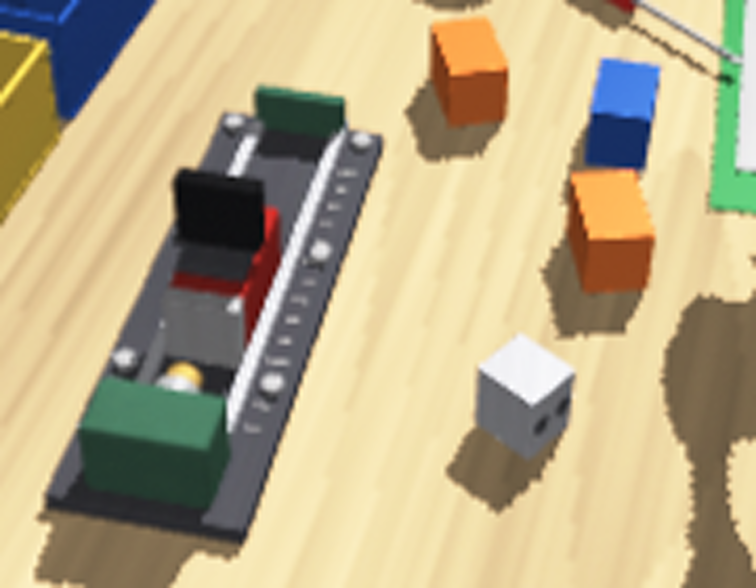

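Side crop: the blue gauge is at crop (625,110) and nothing is on it. The stop's steel face is clear of the plunger at (185,375), and the handle plate at (220,210) is upright. I'll go above the handle with the fingers spanning across the track, so a light pinch gives the centre line exactly.

Call:
move_arm --pt "25.4 34.8 0 0.0756 -1" --pt "25.4 34.8 0 0.0756 -1" --pt "25.4 34.8 0 0.0756 -1" --pt "25.4 34.8 0 0.0756 -1" --pt "25.4 34.8 0 0.0756 -1" --pt "25.4 34.8 0 0.0756 -1" --pt "25.4 34.8 0 0.0756 -1" --pt "25.4 34.8 0 0.0756 -1" --pt "25.4 34.8 0 0.0756 -1" --pt "25.4 34.8 0 0.0756 -1" --pt "25.4 34.8 0 0.0756 -1" --pt "25.4 34.8 0 0.0756 -1"

```text
time: 1.3
tool_pos: [0.5233, -0.0584, 0.2264]
tool_rot: [-3.141, 0.0, 1.338]
contact_force: [1.1, -1.4, 0.6]
opening: 0.0921
grip_force: 0.0
```

Call:
move_arm --pt "25.4 34.8 0 0.0756 -1" --pt "25.4 34.8 0 0.0756 -1" --pt "25.4 34.8 0 0.0756 -1" --pt "25.4 34.8 0 0.0756 -1" --pt "0 0 0 0 -1" --pt "0 0 0 0 -1" --pt "0 0 0 0 -1"

```text
time: 2.0
tool_pos: [0.6236, 0.0784, 0.2264]
tool_rot: [-3.14, 0.0, 1.636]
contact_force: [0.7, -0.4, 0.5]
opening: 0.0922
grip_force: 0.0
```

Call:
move_arm --pt "0 0 -40 0 -1" --pt "0 0 -40 0 -1" --pt "0 0 -40 0 -1" --pt "0 0 -28 0 -1" --pt "0 0 0 0 -1" --pt "0 0 0 0 -0.1" --newtons 4

```text
time: 2.6
tool_pos: [0.6244, 0.0781, 0.0797]
tool_rot: [3.141, 0.0, 1.636]
contact_force: [0.4, -0.4, 0.3]
opening: 0.0874
grip_force: 0.0
```

Call:
move_arm --pt "0 0 0 0 1" --pt "0 0 0 0 1" --pt "0 0 0 0 1" --pt "0 0 0 0 1" --pt "0 0 0 0 1" --pt "0 0 0 0 1"

```text
time: 3.2
tool_pos: [0.6256, 0.0792, 0.0794]
tool_rot: [3.138, 0.0, 1.637]
contact_force: [4.5, 0.2, -0.7]
opening: 0.0501
grip_force: 4.0
```

Call:
move_arm --pt "2 0 0 0 1" --pt "0 0 0 0 1" --pt "0 0 0 0 1" --pt "0 0 0 0 1"

```text
time: 3.6
tool_pos: [0.6256, 0.0792, 0.0791]
tool_rot: [-3.14, -0.0, 1.638]
contact_force: [-2.2, 0.0, 4.6]
opening: 0.0495
grip_force: 4.0
```

Call:
move_arm --pt "1 0 0 0 1" --pt "0 0 0 0 1" --pt "0 0 0 0 1" --pt "0 0 0 0 1"

```text
time: 4.0
tool_pos: [0.6257, 0.0792, 0.0789]
tool_rot: [-3.138, -0.0, 1.638]
contact_force: [-4.0, -0.5, 5.1]
opening: 0.05
grip_force: 4.0
```

The plate's centre is at world x=0.6256, so the centre line lies 2 mm further out than the vision fit. Next I go to the plate's plunger side with shut fingers and push it back.

Call:
move_arm --pt "-2 0 0 0 -1" --pt "0 0 0 0 -1" --pt "0 0 0 0 -1" --pt "0 0 35 0 -1" --pt "0 0 35 0 1" --pt "-1 14 0 0 1" --pt "-1 15 0 0 1" --pt "0 0 0 0 1" --pt "0 0 0 0 1" --pt "0 0 -30 0 1" --pt "0 0 -30 0 1" --pt "0 0 -8 0 1"

```text
time: 5.2
tool_pos: [0.6206, 0.1075, 0.0764]
tool_rot: [-3.134, 0.0, 1.637]
contact_force: [-1.0, 0.4, -0.3]
opening: 0.0226
grip_force: 0.0
```

Call:
move_arm --pt "0 0 0 0 1" --pt "0.3 -5 0 0 1" --pt "0.3 -5 0 0 1" --pt "0 0 0 0 1" --pt "0 0 0 0 1"

```text
time: 5.7
tool_pos: [0.6242, 0.0978, 0.0817]
tool_rot: [3.14, 0.0, 1.637]
contact_force: [-0.3, 0.7, -0.7]
opening: 0.0001
grip_force: 0.0
```

Call:
move_arm --pt "0.2 -3 0 0 1" --pt "0.2 -3 0 0 1" --pt "0.2 -3 0 0 1" --pt "0.3 -4 0 0 1" --pt "0.3 -4 0 0 1" --pt "0.3 -5 0 0 1"

```text
time: 6.3
tool_pos: [0.6254, 0.0788, 0.0813]
tool_rot: [3.14, -0.004, 1.638]
contact_force: [-0.2, 9.7, 2.5]
opening: 0.0005
grip_force: 5.2
```

Call:
move_arm --pt "0.4 -7 0 0 1" --pt "0.5 -7 0 0 1" --pt "0.5 -7 0 0 1" --pt "0.5 -7 0 0 1" --pt "0.5 -7 0 0 1" --pt "0.5 -7 0 0 1" --pt "0.5 -7 0 0 1" --pt "0.5 -7 0 0 1" --pt "0.5 -7 0 0 1" --pt "0.4 -6 0 0 1" --pt "0 0 0 0 1" --pt "0 0 0 0 1"

```text
time: 7.5
tool_pos: [0.6303, 0.0081, 0.0812]
tool_rot: [3.141, -0.001, 1.638]
contact_force: [0.1, 5.7, 2.8]
opening: 0.0007
grip_force: 2.6
```

Stop drawn back, with its face near jig y = -13 mm. Now to the gauge.

Call:
move_arm --pt "-0.4 6 0 0 1" --pt "0 0 30 0 1" --pt "0 0 40 0 -0.4" --pt "-32 -29 20 0 -0.4" --pt "-32 -29 0 0 -0.4" --pt "-32 -29 0 0 -0.4" --pt "-32 -29 0 0 -0.4" --pt "-33 -29 0 0 -0.4" --pt "-33 -28 0 0 -0.4" --pt "0 0 0 0 -0.4" --pt "0 0 0 0 -0.4" --pt "0 0 0 0 -0.4"

```text
time: 8.7
tool_pos: [0.4364, -0.1596, 0.1709]
tool_rot: [3.141, 0.0, 1.638]
contact_force: [-0.5, -0.1, -0.3]
opening: 0.0641
grip_force: 0.0
```

```bash
python3 - <<'E'
from fit import *
s=snap('side','s1.png');t=snap('top','t1.png')
print(monitor.observe()['tool_pos'],monitor.observe()['opening'])
cv2.imwrite('pics/c2.png',cv2.resize(s[80:300,220:500,::-1],None,fx=2.7,fy=2.7,interpolation=cv2.INTER_CUBIC))
E
```

```text
[ 0.43652304 -0.15921241  0.1706615 ] 0.06471760254836757
```

View pics/c2.png

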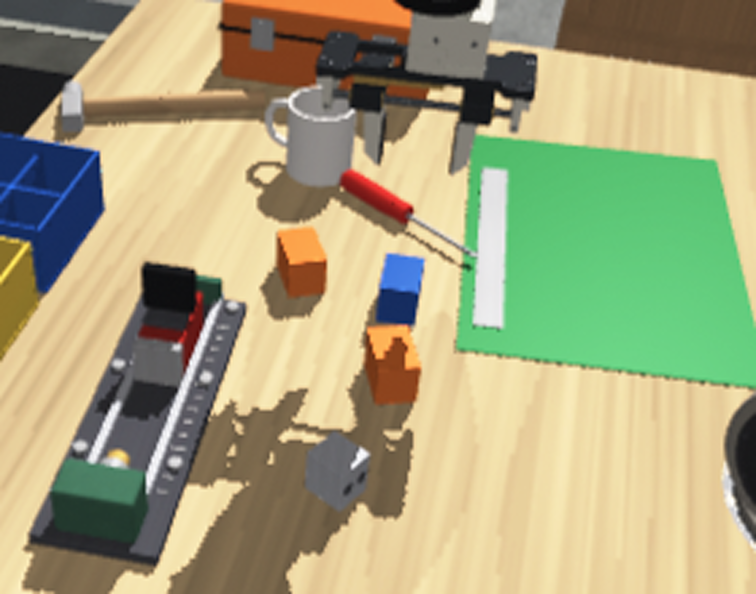

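The picture shows the stop well back (face near crop (160,360)), the plunger free at (117,458), and the gripper over the blue gauge (402,285) with clear room. Descend and grip.

Call:
move_arm --pt "0 0 -40 0 -0.4" --pt "0 0 -40 0 -0.4" --pt "0 0 -40 0 -0.4" --pt "0 0 -20 0 -0.4" --pt "0 0 -10 0 -0.4" --pt "0 0 0 0 -0.4" --pt "0 0 0 0 1" --pt "0 0 0 0 1" --pt "0 0 0 0 1" --pt "0 0 0 0 1" --pt "0 0 0 0 1" --newtons 12

```text
time: 9.9
tool_pos: [0.4363, -0.1602, 0.0216]
tool_rot: [3.14, 0.001, 1.637]
contact_force: [-0.1, 0.5, 5.4]
opening: 0.0401
grip_force: 12.0
```

Call:
move_arm --pt "0 0 0 0 1" --pt "0 0 10 0 1" --pt "0 0 30 0 1" --pt "0 0 40 0 1" --pt "0 0 40 0 1" --pt "0 0 0 0 1" --pt "0 0 0 0 1"

```text
time: 10.6
tool_pos: [0.4359, -0.16, 0.1418]
tool_rot: [3.14, 0.001, 1.637]
contact_force: [0.6, 0.2, -1.0]
opening: 0.0401
grip_force: 12.0
```

Call:
move_arm --pt "23.5 32.5 20 0 1" --pt "23.5 32.5 20 0 1" --pt "23.5 32.5 0 0 1" --pt "23.5 32.5 0 0 1" --pt "23.5 32.5 0 0 1" --pt "23.5 32.5 0 0 1" --pt "23.5 32.5 0 0 1" --pt "23.5 32.5 0 0 1" --pt "0 0 0 0 1" --pt "0 0 0 0 1" --pt "0 0 0 0 1"

```text
time: 11.7
tool_pos: [0.6227, 0.0993, 0.1795]
tool_rot: [-3.139, 0.0, 1.637]
contact_force: [0.7, 0.4, -1.3]
opening: 0.0395
grip_force: 12.0
```

```bash
python3 - <<'E'
from fit import *
s=snap('side','s2.png');t=snap('top','t2.png');p=monitor.observe()['tool_pos'];print(p)
p0=[p[0],p[1]]
for z in(p[2]-.0215,):
  u=proj('side',[p[0],p[1],z+.02]).astype(int);print(u)
  try: print('side',blue('side',s,(u[0]-35,u[1]-35,u[0]+35,u[1]+35),z,p0))
  except Exception as e:print(e)
cv2.imwrite('pics/c3.png',cv2.resize(s[120:300,200:400,::-1],None,fx=3.3,fy=3.3,interpolation=cv2.INTER_CUBIC))
E
```

```text
[0.62307601 0.09898242 0.18038937]
[267 184]
side (array([0.62317823, 0.10433458, 0.29058908]), np.float64(1.0631105454750258))
```

View pics/c3.png

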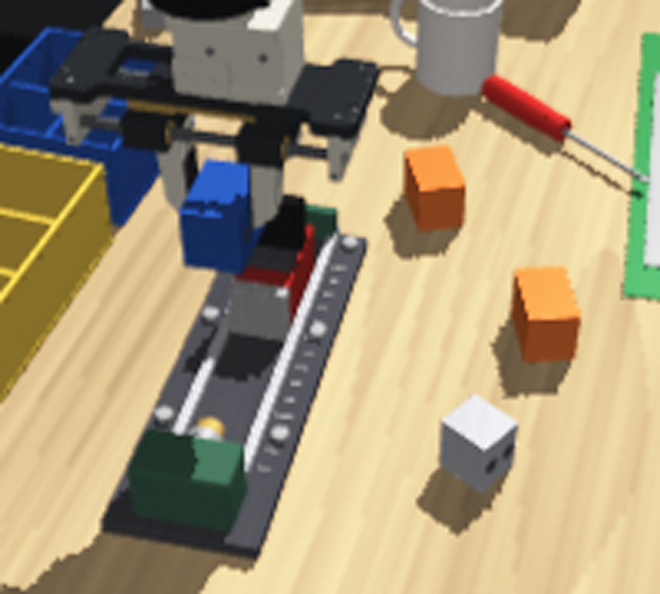

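The gauge is held level above the track between stop and plunger, around crop (215,215). Lowering it.

Call:
move_arm --pt "1 0 -40 0 1" --pt "0 0 -40 0 1" --pt "0 0 -35 0 1" --pt "0 0 -15 0 1" --pt "0 0 -5 0 1" --pt "0 0 0 0 1" --pt "0 0 0 0 1"

```text
time: 12.5
tool_pos: [0.6257, 0.0997, 0.0473]
tool_rot: [3.139, 0.0, 1.637]
contact_force: [-0.5, 0.1, -1.4]
opening: 0.0401
grip_force: 12.0
```

Call:
move_arm --pt "0 0 -5 0 1" --pt "0 0 -3 0 1" --pt "0 0 0 0 1" --pt "0 0 0 0 1"

```text
time: 12.9
tool_pos: [0.6247, 0.1002, 0.0378]
tool_rot: [3.141, 0.0, 1.637]
contact_force: [0.4, 0.3, -1.2]
opening: 0.04
grip_force: 12.0
```

Call:
move_arm --pt "0 0 -2 0 1" --pt "0 0 -2 0 1" --pt "0 0 0 0 1" --pt "0 0 0 0 1"

```text
time: 13.3
tool_pos: [0.6246, 0.1001, 0.0336]
tool_rot: [-3.141, 0.0, 1.637]
contact_force: [-0.0, 0.6, -1.1]
opening: 0.0402
grip_force: 12.0
```

Just at the floor; one slight step more, then release.

Call:
move_arm --pt "0 0 -0.7 0 1" --pt "0 0 0 0 1" --pt "0 0 0 0 1"

```text
time: 13.6
tool_pos: [0.6247, 0.1001, 0.0336]
tool_rot: [3.141, 0.0, 1.637]
contact_force: [-2.2, -0.6, 5.0]
opening: 0.0401
grip_force: 12.0
```

Call:
move_arm --pt "0 0 0 0 0" --pt "0 0 0 0 -0.4" --pt "0 0 0 0 -0.4" --pt "0 0 0 0 -0.4" --pt "0 0 0 0 -0.4" --pt "0 0 20 0 -0.4" --pt "0 0 40 0 -0.4" --pt "0 0 40 0 -0.4" --pt "0 0 20 0 -0.4" --pt "0 0 0 0 1" --pt "0 0 0 0 1"

```text
time: 14.7
tool_pos: [0.6245, 0.1001, 0.1526]
tool_rot: [-3.141, 0.0, 1.637]
contact_force: [-0.5, -0.4, -0.4]
opening: 0.0526
grip_force: 0.0
```

```bash
python3 - <<'E'
from fit import *
s=snap('side','s3.png');t=snap('top','t3.png');p=monitor.observe()['tool_pos'];print(p)
u=proj('side',[.624,.102,.035]).astype(int)
print('side',blue('side',s,(u[0]-25,u[1]-25,u[0]+25,u[1]+25),.012,[.624,.102]))
cv2.imwrite('pics/c4.png',cv2.resize(s[120:300,200:400,::-1],None,fx=3.3,fy=3.3,interpolation=cv2.INTER_CUBIC))
E
```

```text
[0.62377373 0.10003904 0.15120029]
side (array([0.62391108, 0.10080386, 0.06652345]), np.float64(0.6085175969968402))
```

View pics/c4.png

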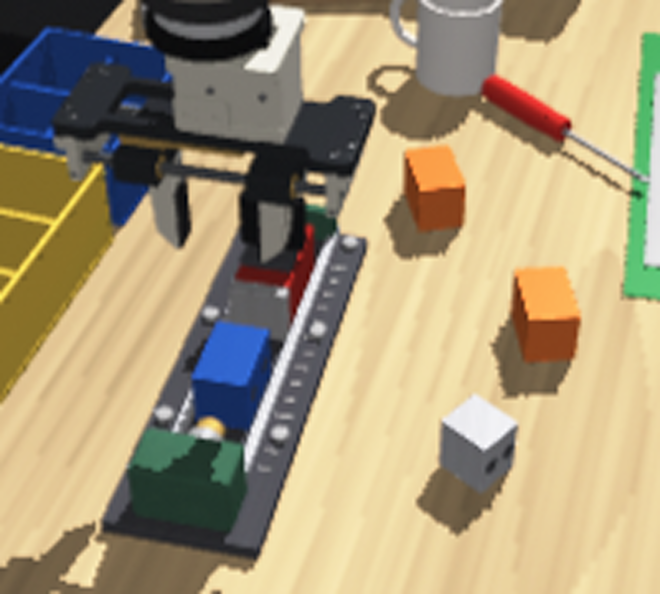

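The gauge stands upright and aligned in the track at crop (232,375), clear of both the plunger (210,425) and the stop. Next I go behind the handle with shut fingers.

Call:
move_arm --pt "2.2 -34 0 0 1" --pt "2.3 -34 0 0 1" --pt "2.3 -34 0 0 1" --pt "2.2 -33 0 0 1" --pt "0 0 0 0 1" --pt "0 0 -35 0 1" --pt "0 0 -30 0 1" --pt "0 0 -7 0 1" --pt "0 0 0 0 1" --pt "0 0 0 0 1"

```text
time: 15.8
tool_pos: [0.6344, -0.0346, 0.082]
tool_rot: [3.14, 0.0, 1.638]
contact_force: [0.6, 0.1, 0.9]
opening: 0.0002
grip_force: 0.0
```

Call:
move_arm --pt "-0.3 5 0 0 1" --pt "-0.3 5 0 0 1" --pt "-0.3 4 0 0 1" --pt "-0.3 4 0 0 1" --pt "-0.3 4 0 0 1" --pt "-0.3 4 0 0 1"

```text
time: 16.4
tool_pos: [0.6327, -0.0112, 0.0821]
tool_rot: [3.139, 0.004, 1.637]
contact_force: [0.8, -9.8, 2.4]
opening: 0.0003
grip_force: 5.2
```

Call:
move_arm --pt "-0.2 3 0 0 1" --pt "-0.2 3 0 0 1" --pt "-0.2 3 0 0 1" --pt "-0.2 3 0 0 1" --pt "-0.1 2 0 0 1" --pt "-0.1 1 0 0 1" --pt "-0.1 1 0 0 1" --pt "0 1 0 0 1" --pt "-0.1 1 0 0 1" --pt "-0.1 1 0 0 1" --pt "0 1 0 0 1" --pt "-0.1 1 0 0 1"

```text
time: 17.6
tool_pos: [0.6313, 0.0097, 0.0821]
tool_rot: [3.14, 0.004, 1.637]
contact_force: [-0.1, -10.3, 2.0]
opening: 0.0008
grip_force: 5.0
```

Call:
move_arm --pt "-0.1 1 0 0 1" --pt "-0.1 1 0 0 1" --pt "0 1 0 0 1" --pt "-0.1 1 0 0 1" --pt "-0.1 1 0 0 1" --pt "0 1 0 0 1" --pt "-0.1 1 0 0 1" --pt "-0.1 1 0 0 1" --pt "0 1 0 0 1" --pt "-0.1 1 0 0 1" --pt "-0.1 1 0 0 1" --pt "0 1 0 0 1"

```text
time: 18.8
tool_pos: [0.6305, 0.0215, 0.0821]
tool_rot: [3.14, 0.004, 1.637]
contact_force: [0.5, -11.1, 3.1]
opening: 0.0004
grip_force: 5.6
```

Call:
move_arm --pt "-0.1 1 0 0 1" --pt "0 0.5 0 0 1"

```text
time: 19.0
tool_pos: [0.6303, 0.023, 0.0821]
tool_rot: [3.14, 0.004, 1.637]
contact_force: [-0.3, -10.6, 3.0]
opening: 0.0007
grip_force: 5.5
```

Call:
move_arm --pt "-0.1 1 0 0 1" --pt "0 0.5 0 0 1"

```text
time: 19.2
tool_pos: [0.6303, 0.0245, 0.0822]
tool_rot: [3.14, 0.004, 1.637]
contact_force: [0.8, -11.0, 3.2]
opening: 0.0006
grip_force: 5.5
```

Call:
move_arm --pt "-0.1 1 0 0 1" --pt "0 0.5 0 0 1"

```text
time: 19.4
tool_pos: [0.6301, 0.026, 0.0821]
tool_rot: [3.14, 0.004, 1.637]
contact_force: [-0.8, -11.8, 2.3]
opening: 0.0006
grip_force: 5.5
```

Call:
move_arm --pt "-0.1 1 0 0 1" --pt "0 0.5 0 0 1"

```text
time: 19.6
tool_pos: [0.63, 0.0275, 0.0821]
tool_rot: [3.14, 0.004, 1.637]
contact_force: [-0.4, -11.4, 3.0]
opening: 0.0005
grip_force: 5.5
```

Call:
move_arm --pt "-0.1 1 0 0 1" --pt "0 0.5 0 0 1"

```text
time: 19.8
tool_pos: [0.6299, 0.0291, 0.0821]
tool_rot: [3.14, 0.004, 1.637]
contact_force: [1.1, -11.4, 3.1]
opening: 0.0
grip_force: 5.5
```

```bash
python3 - <<'E'
from fit import *
s=snap('side','s4.png');p=monitor.observe()['tool_pos'];print(p)
u=proj('side',[.622,.11,.035]).astype(int)
print('side',blue('side',s,(u[0]-25,u[1]-25,u[0]+25,u[1]+25),.012,[.622,.108]))
cv2.imwrite('pics/c5.png',cv2.resize(s[180:300,215:305,::-1],None,fx=5,fy=5,interpolation=cv2.INTER_CUBIC))
E
```

```text
[0.62992124 0.02913096 0.08212411]
side (array([0.62307703, 0.11211384, 0.12124984]), np.float64(1.6707111382732858))
```

View pics/c5.png

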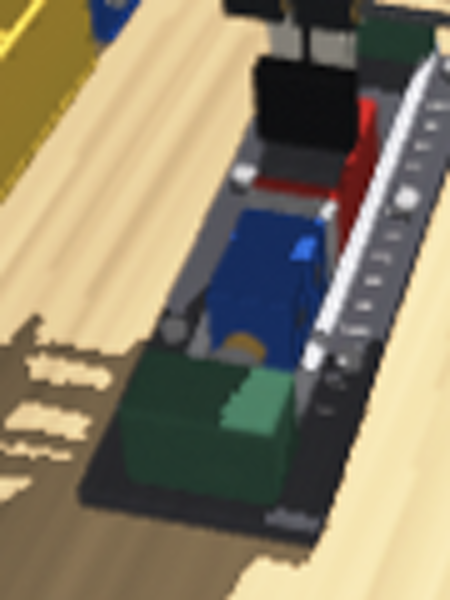

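The stop is now pushing the gauge, and the brass tip at crop (243,345) is close to the gauge's front. The push force holds at its baseline of about 11 N. I'll continue in fine steps.

Call:
move_arm --pt "-0.1 1 0 0 1" --pt "0 0.5 0 0 1"

```text
time: 20.05
tool_pos: [0.6298, 0.0305, 0.0821]
tool_rot: [3.14, 0.004, 1.637]
contact_force: [-1.2, -10.8, 3.6]
opening: 0.0003
grip_force: 5.5
```

Call:
move_arm --pt "-0.1 1 0 0 1" --pt "0 0.5 0 0 1"

```text
time: 20.25
tool_pos: [0.6297, 0.032, 0.0821]
tool_rot: [3.14, 0.004, 1.637]
contact_force: [0.1, -11.8, 3.2]
opening: 0.0002
grip_force: 5.6
```

Call:
move_arm --pt "-0.1 1 0 0 1" --pt "0 0.5 0 0 1"

```text
time: 20.45
tool_pos: [0.6296, 0.0335, 0.0821]
tool_rot: [3.14, 0.004, 1.637]
contact_force: [-0.2, -11.8, 3.6]
opening: 0.0003
grip_force: 5.6
```

Call:
move_arm --pt "-0.1 1 0 0 1" --pt "0 0.5 0 0 1"

```text
time: 20.65
tool_pos: [0.6295, 0.035, 0.0821]
tool_rot: [3.14, 0.004, 1.637]
contact_force: [-0.3, -11.3, 3.7]
opening: 0.0007
grip_force: 5.6
```

Call:
move_arm --pt "-0.1 1 0 0 1" --pt "0 0.5 0 0 1"

```text
time: 20.85
tool_pos: [0.6294, 0.0365, 0.0821]
tool_rot: [3.14, 0.004, 1.637]
contact_force: [-0.3, -12.0, 3.3]
opening: 0.0006
grip_force: 5.6
```

Call:
move_arm --pt "-0.1 1 0 0 1" --pt "0 0.5 0 0 1"

```text
time: 21.05
tool_pos: [0.6293, 0.0377, 0.0821]
tool_rot: [3.14, 0.005, 1.637]
contact_force: [-0.1, -12.6, 2.6]
opening: 0.0004
grip_force: 6.4
```

The pad reading is cleaner than the wrist force: it held at 5.6 and now reads 6.4, so the plunger was met at about TCP y = 0.037. Finishing gently, with a target of +3 mm.

Call:
move_arm --pt "-0.1 0.7 0 0 1" --pt "0 0 0 0 1"

```text
time: 21.25
tool_pos: [0.6293, 0.0382, 0.0821]
tool_rot: [3.14, 0.005, 1.637]
contact_force: [0.1, -12.4, 3.5]
opening: 0.0004
grip_force: 6.4
```

Call:
move_arm --pt "0 0.7 0 0 1" --pt "0 0 0 0 1"

```text
time: 21.45
tool_pos: [0.6292, 0.0386, 0.0821]
tool_rot: [3.14, 0.005, 1.637]
contact_force: [-0.2, -13.6, 4.0]
opening: 0.0004
grip_force: 6.9
```

Call:
move_arm --pt "0 0.8 0 0 1" --pt "0 0.4 0 0 1"

```text
time: 21.65
tool_pos: [0.6292, 0.0393, 0.0821]
tool_rot: [3.14, 0.006, 1.637]
contact_force: [-1.2, -16.3, 3.7]
opening: 0.0004
grip_force: 8.2
```

Call:
move_arm --pt "0 0.5 0 0 1" --pt "0 0.2 0 0 1"

```text
time: 21.85
tool_pos: [0.6292, 0.0397, 0.0822]
tool_rot: [3.14, 0.006, 1.637]
contact_force: [0.3, -17.9, 3.5]
opening: 0.0009
grip_force: 8.6
```

Wrist (+6.5 N), pads (+6 N) and travel (2.8 mm, 5.6 N) all agree on about 6 N. Backing straight off behind the handle, then up.

Call:
move_arm --pt "0 -2 0 0 1" --pt "0.1 -2 0 0 1" --pt "0.3 -5 0 0 1" --pt "0.5 -8 0 0 1" --pt "0.5 -8 0 0 1" --pt "0 0 0 0 1" --pt "0 0 40 0 1" --pt "0 0 45 0 1" --pt "0 -20 45 0 1" --pt "0 -45 0 0 1" --pt "0 -45 0 0 1" --pt "0 0 0 0 1"

```text
time: 23.05
tool_pos: [0.6297, -0.0964, 0.2112]
tool_rot: [3.141, 0.002, 1.632]
contact_force: [0.5, 0.7, -0.4]
opening: 0.0005
grip_force: 0.0
```

```bash
python3 - <<'E'
from fit import *
s=snap('side','s5.png');o=monitor.observe();print(o['tool_pos'],o['contact_force'],o['time'])
cv2.imwrite('pics/c6.png',cv2.resize(s[160:300,215:355,::-1],None,fx=4,fy=4,interpolation=cv2.INTER_CUBIC))
E
```

```text
[ 0.62965409 -0.09372505  0.21084244] [0.47523985 0.31113766 0.84487422] 23.1
```

View pics/c6.png

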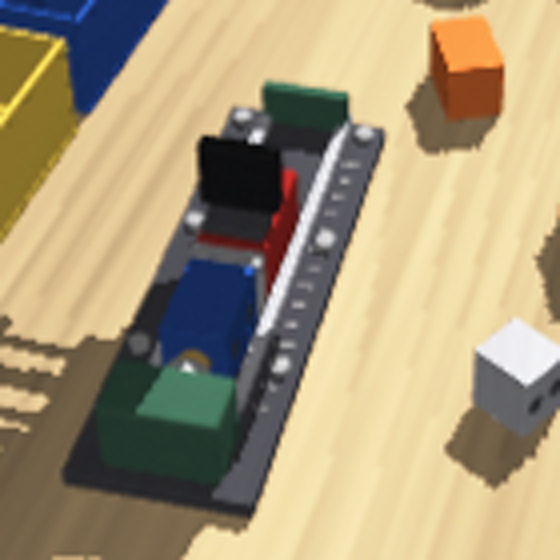

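The gauge (crop (208,310)) sits square between the stop face (230,255) and the plunger (190,362). The robot is clear, so I'm handing in.

```bash
python3 -c "
from cell import workorder
print(workorder.hand_in())"
```

```text
the job is handed in; nothing more can be done
None
```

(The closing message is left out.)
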